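# Clear the simmer ring and slide the saucepan onto it

## Robot

A 7-joint arm with a two-finger parallel gripper is mounted at the origin on the work surface. World frame = base frame: x ahead of the robot, y to its left, z up, the work surface at z = 0. Lengths are in m, angles in rad, forces in N, time in s.
With the tool pointing down it reaches from about 0.425 to 0.925 m from the base axis. Payload 6.8 kg.
Tool frame: the origin (TCP) lies on the centre line of the jaws, within the pads' length; the fingertips stand 17 mm ahead of it and the grasp point (between the pads) lies 2 mm behind it (nose_length is the distance from the TCP to the fingertips, in m); x points along the fingers, z is the direction in which the jaws open and shut, and the axes are right-handed (so a half turn about x gives the same grasp; the last joint's range is limited). The gripper opens to 85 mm and grips with 20 to 120 N. Pads are 22 mm wide; open, the fingers measure 114 mm over their backs; the gripper's body (76 mm by 85 mm) begins 54 mm behind the grasp point. The pads swing forward as they close: fully open they stand 13 mm farther back than shut.
Start: joints at [-1.321, 0.477, 0.022, 1.555, -0.011, 1.109, -0.083], TCP at [0.236, 0.632, 0.248] pointing down, gripper open.
Joint ranges: [-2.96, 2.96], [-0.34, 2.1], [-1.41, 1.46], [0.24, 2.44], [-1.37, 4.51], [0.17, 1.92], [-2.96, 2.96]. Speed limits (rad/s): [2.39, 2.39, 3.14, 3.14, 3.14, 3.14, 3.14].

## Interface

Orientations are given as a unit quaternion [x, y, z, w].
In Python, from cell import get_obs, get_image, close_job, look_for, trace, nose_length gives the robot as it stands. The module is installed in compiled form; this text tells all that it offers.
- The arm moves only by the shell command python3 -m inch 'ROWS' [FORCE]. ROWS is a JSON object of lists of equal length, an entry for each row: "offset": the shift along the tool's x, y, z in m, a list of three; "spin": the turn about the tool's x in rad; "jaw": the opening in per cent of the stroke, from 0 (shut) to 100 (fully open). In form: {"offset": [[tx, ty, tz], ...], "spin": [spin, ...], "jaw": [jaw, ...]}. A call has 1 to 10 rows; each row is the pose to reach, as a shift and turn from the pose measured when the call began, along the tool's axes at that moment; what a row does not reach only later rows make up. A row lasts 1/10 s, in which the tool goes at most 50 mm and 8.59 degrees, less where a joint would pass 70% of its speed; a pose out of reach is approached as far as the arm can. A call with a gripper value outside its range is refused whole. The fingers move at their own pace and stop on an object; FORCE is the grip in N (left out, the last holds). Time passes only in rows, so rows that repeat a pose let the fingers close. It gives the time, the measured TCP pose, the force and the opening at its end, in the units of the state.
- get_obs(): the state, without advancing time (a new reading comes with each control period).
- get_image(name): name is "side" or "top"; returns a dict with "image" (400x640x3 uint8, blue, green, red), "vertical_fov" (degrees; the focal length in pixels is half the picture's height over the tangent of half this angle, whatever the lens; pixels are square), "cx", "cy" (the principal point, pixels), "k1" (the pictures are not rectified: a ray, as slopes to the right and down, at radius r is drawn at 1 + k1 r^2 times it, then the intrinsics apply), "world_from_camera" (4x4, takes a point from camera to world coordinates). Camera axes: x right, y down, z forward; pixel columns grow to the right and rows downward; lengths in m; the calibration is good to about 2 mm. A picture is of the moment at which its call begins. There is no depth.
- close_job(): hands the job in, once; it reports no verdict.
Trained networks look in a picture, given as the dict that the camera call returned (one of the last four; its "shot" number tells which), for a name from the list of things; names that differ only in an ending like _2 or _b are one class to them, and where a whole thing is asked for, a point or a joint stands for the part that bears it (a point fixed in the world has none). Each returns a list of dicts, best first, with "p" (0 to 1); they miss things now and then, are a little off and sometimes report something else, mostly with a low value. They report only what shows in the picture. A call takes as long as a camera call.
- look_for(picture, target): "at" ([column, row] in pixels, amid what is visible of it).
- trace(picture, target): "pixels" (400x640 bool, what is visible of it) and "at" ([column, row] in pixels, amid what is visible of it).
The state is a dict: "t": time; "qpos": joint angles; "dq": joint speeds; "joint_efforts": joint torques, N m; "position": TCP position; "orientation": TCP orientation; "wrist_force": force on the tool from outside, world axes, zero at the start; "ft_torque": the same for the moment, N m; "opening": opening from 0.0 (shut) to 1.0 (fully open).
Only numpy, scipy, OpenCV 4.12 (cv2) and the standard library are available. Lean on these libraries where they do the work, as an engineer would, in place of code of your own. Each camera call takes 0.05 s, during which the arm holds its last target. There are 200 camera calls.

## Task

First clear the small ring of the hob: put the turner in the bin that already holds a turner and the spoon in the bin that already holds a spoon, each lying wholly inside its bin below the rim. Then slide the saucepan across the glass, without lifting or tipping it, until it stands centred on the small ring. Leave the shaker on the hob and the mug on the bench where they stand.

Things in the scene. Friction and masses are not known exactly. Their poses are not given: they have to be found in the camera images.
- hob: Fixed twin hob: steel case with a flat black glass top, 320 (x) x 460 (y) x 60 mm high, two look-only knobs on its front (-x) face. Origin: centre of its underside, glass at local z = 60 mm; x away from the robot, y along the row of rings. The two printed rings are 210 mm apart, one on each half; which half has the small one varies.
- ring_large: Large cooking position: thin white circle 190 mm in diameter printed on the glass (flush, no height) with a dot-like small circle in its middle. Origin: its centre, on the glass. The saucepan starts on it.
- ring_small: Small cooking position: thin white circle 152 mm in diameter printed on the glass (flush, no height), small circle in its middle. Origin: its centre, on the glass. The turner and the spoon start lying across it, side by side, heads away from the robot.
- saucepan: Open steel saucepan on the glass, 136 mm across, 85 mm high, wall 3 mm, about 0.7 kg (varies by a quarter); slides with ordinary friction (a few newtons). Straight steel bar handle along its -x axis, roughly towards the robot: from 80 to 195 mm from the pan's axis, 18 mm wide, 15 mm high, its middle 52.5 mm above the base. Origin: centre of its base; z up.
- turner: Turner (slotted flat spatula): flat rectangular blade 78 x 60 x 3 mm; 190 mm long, about 90 g, lying flat, white bar handle (18 mm wide, 16 mm high, local x -95 to +5 mm, z 0 to 16) towards the robot. Balance point within 15 mm of its middle. Origin: middle of its length, on its underside; x from handle to head, z up.
- turner_handle_end (a point): Middle of the turner's handle end face, local (-95, 0, 8) mm.
- turner_head_end (a point): Middle of the turner's blade edge, local (95, 0, 4) mm.
- spoon: Serving spoon: round hollow bowl 56 mm across and 15 mm deep; 190 mm long, about 90 g, lying flat, white bar handle (18 mm wide, 16 mm high, local x -95 to +5 mm, z 0 to 16) towards the robot. Balance point within 15 mm of its middle. Origin: middle of its length, on its underside; x from handle to head, z up.
- spoon_handle_end (a point): Middle of the spoon's handle end face, local (-95, 0, 8) mm.
- spoon_head_end (a point): Far end of the spoon's bowl, local (95, 0, 4) mm.
- turner_bin: Fixed open steel bin that already holds a loose turner (along x at local y about -42 mm, handle to -x; may shift). Outside 260 (x) x 160 (y) x 65 mm high, walls and floor 4 mm. Origin: centre of its underside; inner floor at z = 4 mm; x is its long side, roughly away from the robot. The two bins are alike, side by side on a thin steel tray, 180 mm apart; which is left varies.
- spoon_bin: Fixed open steel bin, the same as the turner bin, that already holds another serving spoon (loose, along x at about local y = -42 mm, may shift). Same size, origin and axes as the turner bin.
- shaker: Bystander: steel can-shaped shaker, 44 mm in diameter, 80 mm high, standing on the glass at the hob's far edge, midway between the rings, 125 mm beyond the line through their centres (about 35 mm clear of a pan slid straight across). Origin: centre of its underside.
- mug: Bystander: white mug, 80 mm in diameter, 90 mm high, behind the gap between hob and bins, side handle pointing to the right. Origin: centre of its underside.

How it is judged:
On the way, in this order (a step that is already met when the one before it is completed fails the run):
1. the turner lies in the turner bin and the spoon in the spoon bin, with the saucepan still off the small ring (x of turner_handle_end in the frame of turner_bin between -0.13 and 0.13 m and y of turner_handle_end in the frame of turner_bin between -0.08 and 0.08 m and z of turner_handle_end in the frame of turner_bin between 0 and 0.065 m and x of turner_head_end in the frame of turner_bin between -0.13 and 0.13 m and y of turner_head_end in the frame of turner_bin between -0.08 and 0.08 m and z of turner_head_end in the frame of turner_bin between 0 and 0.065 m and linear speed of each of turner, spoon below 0.03 m/s and x of spoon_handle_end in the frame of spoon_bin between -0.13 and 0.13 m and y of spoon_handle_end in the frame of spoon_bin between -0.08 and 0.08 m and z of spoon_handle_end in the frame of spoon_bin between 0 and 0.065 m and x of spoon_head_end in the frame of spoon_bin between -0.13 and 0.13 m and y of spoon_head_end in the frame of spoon_bin between -0.08 and 0.08 m and z of spoon_head_end in the frame of spoon_bin between 0 and 0.065 m and horizontal distance between saucepan and ring_small above 0.1 m), for 0.2 s.
2. the saucepan stands on the small ring (horizontal distance between saucepan and ring_small below 0.015 m), for 0.2 s.
At the end, for the whole second after the job is handed in: The saucepan stands level and at rest on the glass with its axis within 15 mm of the centre of the small ring; the turner is in the turner bin and the spoon in the spoon bin, both ends of each inside the walls and below the rim (65 mm above the bin's underside), at rest (x of turner_handle_end in the frame of turner_bin between -0.13 and 0.13 m and y of turner_handle_end in the frame of turner_bin between -0.08 and 0.08 m and z of turner_handle_end in the frame of turner_bin between 0 and 0.065 m and x of turner_head_end in the frame of turner_bin between -0.13 and 0.13 m and y of turner_head_end in the frame of turner_bin between -0.08 and 0.08 m and z of turner_head_end in the frame of turner_bin between 0 and 0.065 m and linear speed of each of turner, spoon below 0.03 m/s and x of spoon_handle_end in the frame of spoon_bin between -0.13 and 0.13 m and y of spoon_handle_end in the frame of spoon_bin between -0.08 and 0.08 m and z of spoon_handle_end in the frame of spoon_bin between 0 and 0.065 m and x of spoon_head_end in the frame of spoon_bin between -0.13 and 0.13 m and y of spoon_head_end in the frame of spoon_bin between -0.08 and 0.08 m and z of spoon_head_end in the frame of spoon_bin between 0 and 0.065 m and horizontal distance between saucepan and ring_small below 0.015 m and z of saucepan in the frame of hob below 0.063 m and angle between saucepan's own z axis and vertical below 0.05 rad and linear speed of saucepan below 0.01 m/s); the robot touches nothing.
It fails at once if the saucepan is lifted (base centre more than 8 mm above the glass) (z of saucepan in the frame of hob above 0.068 m).
It fails at once if the saucepan is tipped by more than 0.12 rad (7 degrees) (angle between saucepan's own z axis and vertical above 0.12 rad).
It fails at once if the shaker or the mug is moved by more than 20 mm (distance of any of shaker, mug from where it was at the start of the episode above 0.02 m).
It also fails if it takes over 67 s, if anything falls off the work surface, if the arm or the gripper's body presses on something with over 40 N, if the wrist force passes 120 N, or if a joint passes its speed limit or range.

## Working session

There is one attempt and no reset: what is moved stays moved. The work goes in short steps, Python scripts to look and compute and a shell command to move; the robot and the scene stay as the last step left them, time stands still between calls to the robot, and variables do not carry over. Pictures are saved under pics/ and viewed, about 8 in all and at most 12, crops included, and the job is handed in when it is done.

```bash
mkdir -p pics; cat > h.py <<'E'
import numpy as np, cv2
from cell import *
def ray(p,uv):
    f=200/np.tan(np.radians(p["vertical_fov"])/2)
    d=np.array([(uv[0]-p["cx"])/f,(uv[1]-p["cy"])/f]); s=d.copy()
    for _ in range(30): s=d/(1+p["k1"]*(s@s))
    T=np.array(p["world_from_camera"]); return T[:3,3],T[:3,:3]@np.array([s[0],s[1],1])
def atz(p,uv,z):
    o,d=ray(p,uv); return (o+d*(z-o[2])/d[2]).round(4)
def proj(p,X):
    f=200/np.tan(np.radians(p["vertical_fov"])/2)
    T=np.array(p["world_from_camera"]); c=T[:3,:3].T@(np.array(X)-T[:3,3]); s=c[:2]/c[2]; s=s*(1+p["k1"]*(s@s))
    return s*f+[p["cx"],p["cy"]]
E
python3 - <<'E'
from h import *
o=get_obs(); print({k:np.round(o[k],3).tolist() for k in o}); print(nose_length if not callable(nose_length) else nose_length())
Z=dict(hob=.06,ring_large=.06,ring_small=.06,saucepan=.145,turner=.07,spoon=.07,turner_handle_end=.068,turner_head_end=.064,spoon_handle_end=.068,spoon_head_end=.064,turner_bin=.065,spoon_bin=.065,shaker=.14,mug=.09)
for n in("top","side"):
    p=get_image(n); cv2.imwrite(f"pics/{n}0.png",p["image"]); print(n,np.round(p["world_from_camera"],3).tolist(),p["k1"],p["vertical_fov"])
    for k,z in Z.items():
        print(k,[(np.round(r["at"]).tolist(),round(r["p"],2),atz(p,r["at"],z).tolist()) for r in look_for(p,k)[:3]])
E
```

```text
{'t': 0.0, 'qpos': [-1.321, 0.478, 0.022, 1.556, -0.012, 1.109, -0.083], 'dq': [0.001, -0.0, 0.001, -0.001, 0.001, 0.001, -0.0], 'joint_efforts': [0.0, -59.646, 1.608, -28.12, 0.012, 0.009, -0.0], 'position': [0.236, 0.632, 0.247], 'orientation': [-0.403, 0.581, 0.403, 0.58], 'wrist_force': [0.991, -0.384, -0.123], 'ft_torque': [-0.024, 0.005, 0.029], 'opening': 0.997}
0.017
top [[0.026, -0.988, 0.151, 0.453], [-1.0, -0.026, 0.002, -0.025], [0.002, -0.151, -0.989, 1.256], [0.0, 0.0, 0.0, 1.0]] -0.023986934950820157 47.03888650660226
hob [([231.0, 219.0], 0.86, [0.5773, 0.2146, 0.06])]
ring_large [([175.0, 202.0], 0.23, [0.6181, 0.3646, 0.06])]
ring_small [([196.0, 188.0], 0.65, [0.6587, 0.3139, 0.06])]
saucepan [([180.0, 203.0], 0.22, [0.6051, 0.3265, 0.145])]
turner [([210.0, 207.0], 0.72, [0.6069, 0.271, 0.07])]
spoon [([179.0, 205.0], 0.97, [0.6103, 0.3512, 0.07]), ([230.0, 217.0], 0.57, [0.5822, 0.2155, 0.07])]
turner_handle_end [([209.0, 208.0], 0.97, [0.6046, 0.2719, 0.068])]
turner_head_end [([212.0, 207.0], 0.91, [0.6081, 0.267, 0.064])]
spoon_handle_end [([180.0, 211.0], 0.5
[... 676 characters left out ...]
.0, 175.0], 0.76, [0.5852, 0.0472, 0.145])]
turner [([286.0, 167.0], 0.61, [0.5096, 0.2505, 0.07])]
spoon [([295.0, 153.0], 0.66, [0.5512, 0.3469, 0.07])]
turner_handle_end [([287.0, 166.0], 0.56, [0.5127, 0.2601, 0.068])]
turner_head_end []
spoon_handle_end [([296.0, 150.0], 0.77, [0.5561, 0.373, 0.068])]
spoon_head_end [([297.0, 151.0], 0.57, [0.5598, 0.3773, 0.064])]
turner_bin [([298.0, 261.0], 0.76, [0.495, -0.2236, 0.065]), ([301.0, 153.0], 0.42, [0.573, 0.3549, 0.065])]
spoon_bin [([306.0, 319.0], 0.89, [0.4917, -0.4066, 0.065])]
shaker [([351.0, 156.0], 0.66, [0.7109, 0.1598, 0.14])]
mug [([399.0, 241.0], 0.63, [0.7496, -0.2225, 0.09]), ([297.0, 153.0], 0.38, [0.5526, 0.3055, 0.09])]
```

View pics/top0.png

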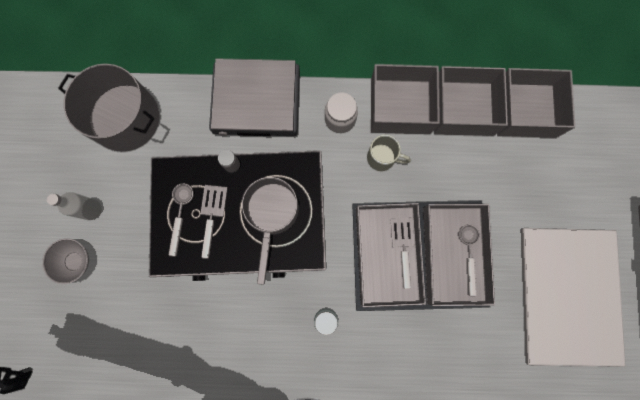

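View pics/side0.png

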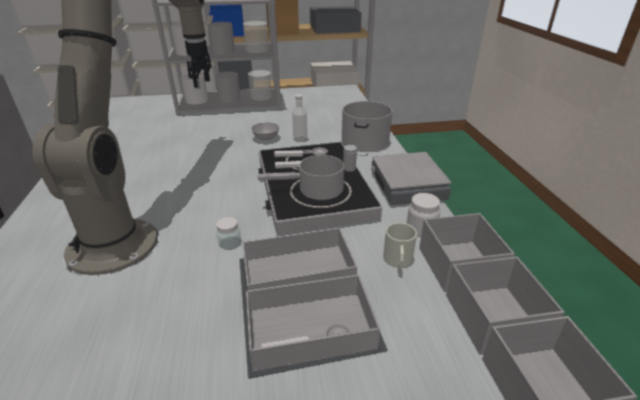

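Top view: the small ring is on the left (centre about 196,213). On it lie the spoon (handle end 174,254; bowl 182,193) and the turner (handle end 207,257; blade 214,190). The pan's rim is at about (270,206) and its handle tip at (262,283). The turner bin (390,255) is nearer the hob and the spoon bin (460,255) is to its right. Next I'll refine these positions.

```bash
python3 - <<'E'
from h import *
p=get_image("top"); im=p["image"]
c=cv2.resize(im[145:290,145:335],None,fx=4,fy=4,interpolation=cv2.INTER_CUBIC); cv2.imwrite("pics/crop1.png",c)
c2=im[195:315,345:500]; cv2.imwrite("pics/crop2.png",cv2.resize(c2,None,fx=5,fy=5,interpolation=cv2.INTER_CUBIC))
g=im.min(2); m=np.zeros_like(g); m[215:265,160:225]=(g[215:265,160:225]>140)
n,l,s,ce=cv2.connectedComponentsWithStats(m)
for i in range(1,n):
    if s[i,4]>60:
        ys,xs=np.where(l==i); r=cv2.boxPoints(cv2.minAreaRect(np.c_[xs,ys].astype(np.float32)))
        W=np.array([atz(p,q,.076)[:2] for q in r]); print("handle",s[i],W.tolist(),W.mean(0))
for k in("saucepan","turner_bin","spoon_bin","ring_small","ring_large"):
    for r in trace(p,k)[:2]:
        ys,xs=np.where(r["pixels"]); 
        if len(xs): print(k,round(r["p"],2),len(xs),xs.min(),xs.max(),ys.min(),ys.max())
E
```

```text
handle [169 218  12  38 226] [[0.4815, 0.3671], [0.5776, 0.3573], [0.5754, 0.3418], [0.4793, 0.3518]] [0.52845 0.3545 ]
handle [202 220  11  38 235] [[0.4783, 0.2868], [0.5749, 0.2792], [0.5726, 0.2595], [0.4761, 0.2673]] [0.525475 0.2732  ]
saucepan 0.65 2880 242 297 177 283
turner_bin 0.64 5544 356 425 203 306
ring_small 0.46 37 167 222 185 242
ring_large 0.64 93 240 311 175 246
```

View pics/crop1.png

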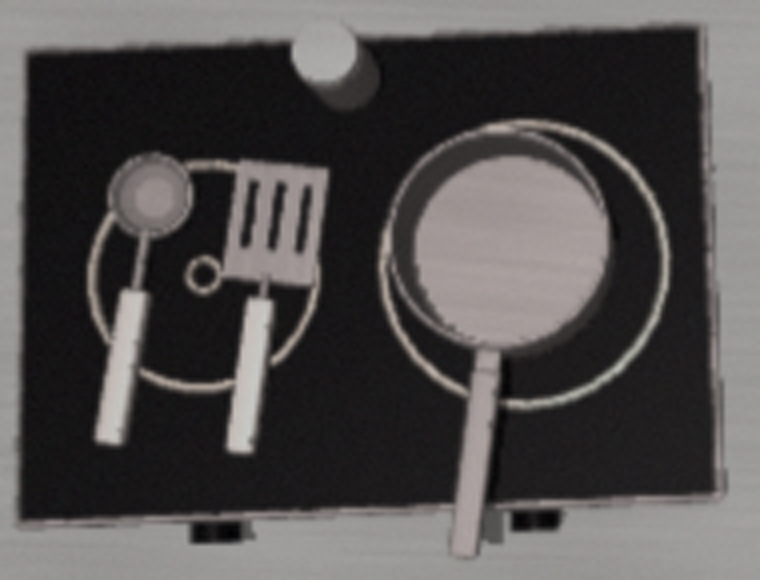

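View pics/crop2.png

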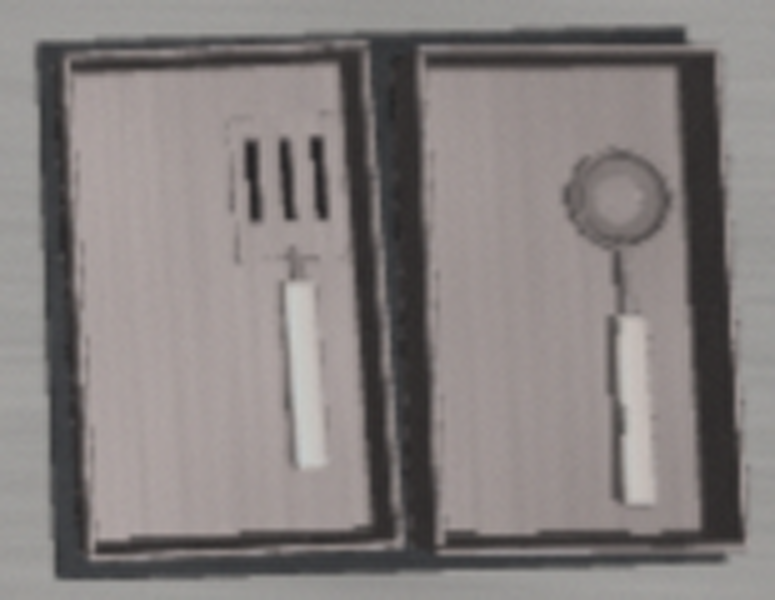

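Crop 1 confirms the layout, with the small ring's centre dot at crop (204,274). Crop 2 shows both bins with their loose contents on the right side, so the left half of each (local +y) is free.

```bash
python3 - <<'E'
from h import *
from scipy.spatial.transform import Rotation as R
p=get_image("top"); o=get_obs()
M=R.from_quat(o["orientation"]).as_matrix(); print("pos",o["position"],"\ntool axes cols\n",M.round(3))
f=lambda x,y,s=4,a=145,b=145:((x+.5)/s-.5+a,(y+.5)/s-.5+b)
P=lambda x,y,z:atz(p,f(x,y),z)
print("ring_small",P(204,274,.06),"circle",[P(*q,.06)[:2].tolist() for q in((88,275),(320,275),(204,160),(204,391))])
print("ring_large",P(523,264,.06),[P(*q,.06)[:2].tolist() for q in((380,264),(667,264),(523,120),(523,408))])
print("pan rim",[P(*q,.145)[:2].tolist() for q in((386,240),(612,240),(498,126),(498,352))])
print("panhandle tip,root",P(464,556,.12),P(486,352,.12), "shaker top",P(326,52,.14))
for n,C in dict(turner_bin=((65,60),(368,42),(405,545),(92,555)),spoon_bin=((415,48),(715,50),(745,545),(435,552))).items():
    W=np.array([atz(p,f(*c,5,345,195),.065)[:2] for c in C]); ax=W[0]+W[1]-W[2]-W[3]
    print(n,W.tolist(),"centre",W.mean(0),"yaw",np.degrees(np.arctan2(ax[1],ax[0])))
for n,a,b in(("spoon",(108,444),(136,291)),("turner",(240,452),(263,299))):
    A,B=P(*a,.076),P(*b,.076); d=B-A; u=d/np.linalg.norm(d); print(n,"end",A,"len",np.linalg.norm(d),"yaw",np.degrees(np.arctan2(d[1],d[0])),"grasp",(A+u*.085).round(4))
E
```

```text
pos [0.23639394 0.63224964 0.24829577] 
tool axes cols
 [[-0.    -0.937  0.35 ]
 [-0.     0.35   0.937]
 [-1.     0.    -0.   ]]
ring_small [0.5913 0.309  0.06  ] circle [[0.5886, 0.3854], [0.5927, 0.2327], [0.6673, 0.3141], [0.5148, 0.3039]]
ring_large [0.6035 0.0999 0.06  ] [[0.601, 0.1937], [0.606, 0.0054], [0.6998, 0.1039], [0.5095, 0.096]]
pan rim [[0.6053, 0.1753], [0.609, 0.0373], [0.6781, 0.11], [0.5388, 0.1039]]
panhandle tip,root [0.4159 0.1222 0.12  ] [0.5405 0.1142 0.12  ] shaker top [0.7233 0.2199 0.14  ]
turner_bin [[0.6192, -0.1153], [0.6329, -0.2741], [0.3749, -0.2919], [0.366, -0.1328]] centre [ 0.49825  -0.203525] yaw 3.9501867334334064
spoon_bin [[0.6303, -0.2988], [0.6334, -0.457], [0.3788, -0.4657], [0.3717, -0.3071]] centre [ 0.50355 -0.38215] yaw 1.897256858364081
spoon end [0.4786 0.3587 0.076 ] len 0.09918971720899301 yaw -6.250886439341899 grasp [0.5631 0.3494 0.076 ]
turner end [0.4759 0.2738 0.076 ] len 0.0987750980763877 yaw -4.994866046405526 grasp [0.5606 0.2664 0.076 ]
```

```bash
cat >> h.py <<'E'
def far(x,y,z,yaw):
    "offset in tool axes and spin to reach world point with jaw axis square to a handle of that yaw (deg)"
    from scipy.spatial.transform import Rotation as R
    o=get_obs(); M=R.from_quat(o["orientation"]).as_matrix()
    a=np.degrees(np.arctan2(M[1,2],M[0,2])); s=-np.radians((yaw+90-a+90)%180-90)
    print("t",round(o["t"],2),"pos",np.round(o["position"],4),"open",round(o["opening"],3),"F",np.round(o["wrist_force"],1),"off",(M.T@(np.array([x,y,z])-o["position"])).round(4),"spin",round(s,3))
E
python3 -m inch '{"offset":[[0,-0.04,-0.02],[0,-0.08,-0.042],[0,-0.125,-0.066],[0,-0.17,-0.09],[0,-0.21,-0.113],[0,-0.255,-0.135],[0,-0.3,-0.16],[0,-0.345,-0.182],[0,-0.39,-0.206],[0,-0.432,-0.229]],"spin":[0,0,0,0,-0.07,-0.14,-0.2,-0.27,-0.27,-0.27],"jaw":[60,60,60,60,60,60,60,60,60,60]}' 60
python3 -c "
from h import *
far(.5606,.2664,.13,-5);far(.5606,.2664,.081,-5)"
```

```text
t: 2.85
position: [0.5617, 0.2653, 0.2486]
orientation: [-0.478, 0.521, 0.478, 0.522]
wrist_force: [0.7, 0.3, -0.7]
opening: 0.604
t 2.85 pos [0.5617 0.2653 0.2486] open 0.604 F [ 0.7  0.3 -0.7] off [0.1186 0.0013 0.001 ] spin -0.0
t 2.85 pos [0.5617 0.2653 0.2486] open 0.604 F [ 0.7  0.3 -0.7] off [0.1676 0.0013 0.0009] spin -0.0
```

```bash
python3 -m inch '{"offset":[[0.04,0.001,0.001],[0.085,0.001,0.001],[0.125,0.001,0.001],[0.15,0.001,0.001],[0.167,0.001,0.001],[0.167,0.001,0.001]],"spin":[0,0,0,0,0,0],"jaw":[60,60,60,60,60,60]}' 60
python3 -m inch '{"offset":[[0,0,0],[0,0,0],[0,0,0],[0,0,0],[0,0,0],[0,0,0]],"spin":[0,0,0,0,0,0],"jaw":[0,0,0,0,0,0]}' 60
python3 -m inch '{"offset":[[-0.03,0,0],[-0.07,0,0],[-0.11,0,0],[-0.11,0,0]],"spin":[0,0,0,0],"jaw":[0,0,0,0]}' 60
python3 - <<'E'
from h import *
p=get_image("top"); s=get_image("side"); cv2.imwrite("pics/g1.png",np.vstack([cv2.resize(p["image"][130:300,100:360],(780,300)),cv2.resize(s["image"][60:240,160:420],(780,300))]))
# target: bin-local (grip at -10mm of turner origin) -> bin (−0.01,+0.035), yaw 3
c=np.array([.4983,-.2035]);a=np.radians(3);R2=np.array([[np.cos(a),-np.sin(a)],[np.sin(a),np.cos(a)]])
t=c+R2@[-.01,.035];print(t);far(*t,.19,3)
E
```

```text
t: 3.45
position: [0.5592, 0.2656, 0.079]
orientation: [-0.477, 0.523, 0.478, 0.52]
wrist_force: [0.1, -0.8, 0.4]
opening: 0.602
t: 4.05
position: [0.56, 0.2661, 0.0804]
orientation: [-0.477, 0.522, 0.478, 0.521]
wrist_force: [-1.3, -1.1, 6.0]
opening: 0.187
t: 4.45
position: [0.5635, 0.2677, 0.1967]
orientation: [-0.478, 0.518, 0.477, 0.525]
wrist_force: [0.5, 0.3, -0.8]
opening: 0.193
[ 0.48648195 -0.16907133]
t 4.55 pos [0.5606 0.2664 0.1916] open 0.19 F [-0.5 -0.4 -1.1] off [ 0.0013  0.0358 -0.4403] spin -0.14
```

View pics/g1.png

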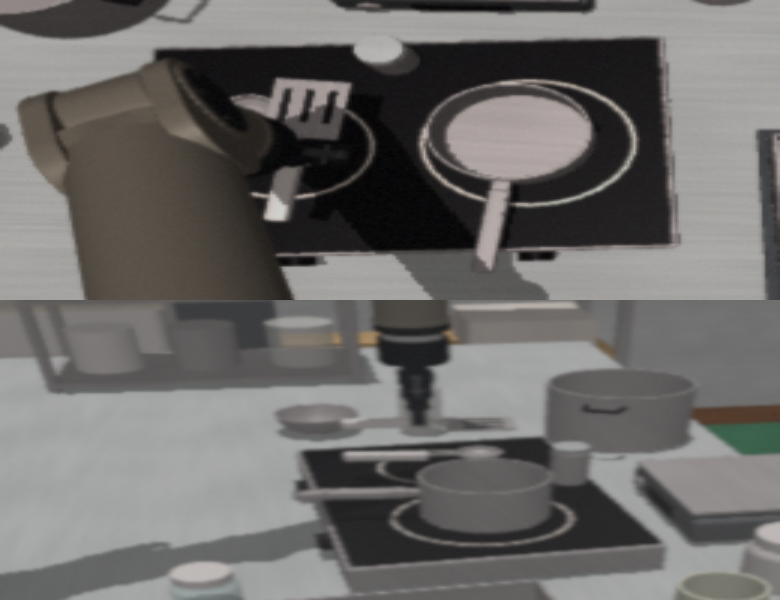

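Side view shows the turner held level in the jaws. Top view shows the spoon undisturbed. Carrying it to the turner bin.

```bash
python3 -m inch '{"offset":[[-0.02,0.003,-0.03],[-0.03,0.006,-0.075],[-0.03,0.01,-0.12],[-0.03,0.014,-0.165],[-0.03,0.018,-0.21],[-0.03,0.022,-0.255],[-0.03,0.026,-0.3],[-0.03,0.03,-0.345],[-0.02,0.033,-0.39],[0,0.036,-0.42]],"spin":[0,0,0,0,0,-0.03,-0.06,-0.09,-0.12,-0.14],"jaw":[0,0,0,0,0,0,0,0,0,0]}'
python3 -m inch '{"offset":[[0,0,-0.02],[0,0,-0.02],[0,0,-0.02]],"spin":[0,0,0],"jaw":[0,0,0]}'
python3 -c "
from h import *
far(.4865,-.1691,.036,3)"
```

```text
t: 5.55
position: [0.4871, -0.1523, 0.1909]
orientation: [0.513, -0.487, -0.512, -0.487]
wrist_force: [0.1, 0.3, -1.9]
opening: 0.195
t: 5.85
position: [0.4872, -0.1722, 0.1898]
orientation: [-0.512, 0.488, 0.513, 0.487]
wrist_force: [1.1, 0.4, -0.2]
opening: 0.189
t 5.85 pos [ 0.4872 -0.1722  0.1898] open 0.189 F [ 1.1  0.4 -0.2] off [0.1538 0.0003 0.0031] spin -0.003
```

```bash
python3 -m inch '{"offset":[[0.03,0,0.003],[0.065,0,0.003],[0.1,0,0.003],[0.125,0,0.003],[0.145,0,0.003],[0.153,0,0.003],[0.153,0,0.003]],"spin":[0,0,0,0,0,0,0],"jaw":[0,0,0,0,0,0,0]}'
python3 -m inch '{"offset":[[0,0,0],[0,0,0],[0,0,0],[0,0,0]],"spin":[0,0,0,0],"jaw":[45,45,45,45]}'
python3 -m inch '{"offset":[[-0.03,0,0],[-0.07,0,0],[-0.11,0,0],[-0.15,0,0],[-0.18,0,0]],"spin":[0,0,0,0,0],"jaw":[45,45,45,45,45]}'
python3 -c "
from h import *
far(.5631,.3494,.21,-6.25)"
```

```text
t: 6.55
position: [0.4874, -0.1702, 0.0362]
orientation: [0.512, -0.488, -0.512, -0.487]
wrist_force: [-0.4, -7.3, 0.3]
opening: 0.188
t: 6.95
position: [0.4908, -0.1789, 0.0385]
orientation: [0.516, -0.49, -0.505, -0.488]
wrist_force: [3.2, -27.9, 3.0]
opening: 0.453
t: 7.45
position: [0.49, -0.175, 0.221]
orientation: [0.517, -0.489, -0.505, -0.488]
wrist_force: [0.7, 0.2, -0.2]
opening: 0.451
t 7.45 pos [ 0.49  -0.175  0.221] open 0.451 F [ 0.7  0.2 -0.2] off [ 0.005  -0.0967  0.5207] spin 0.154
```

Wrist force reached 28 N sideways on release, so a finger met the bin's left wall. I'll place the spoon nearer the middle of its bin. On to the spoon, then a check of the turner.

```bash
python3 -m inch '{"offset":[[0,-0.006,0.03],[0,-0.014,0.075],[0,-0.022,0.12],[0,-0.031,0.165],[0,-0.04,0.215],[0,-0.049,0.265],[0,-0.058,0.315],[0,-0.068,0.365],[0,-0.077,0.415],[0,-0.086,0.465]],"spin":[0,0,0,0,0,0.04,0.08,0.12,0.154,0.154],"jaw":[60,60,60,60,60,60,60,60,60,60]}'
python3 -m inch '{"offset":[[0,-0.008,0.045],[0,-0.008,0.053],[0,-0.008,0.053]],"spin":[0,0,0],"jaw":[60,60,60]}'
python3 - <<'E'
from h import *
far(.5631,.3494,.081,-6.25)
p=get_image("top"); cv2.imwrite("pics/g2.png",cv2.resize(p["image"][140:320,140:520],None,fx=2,fy=2,interpolation=cv2.INTER_CUBIC))
E
```

```text
t: 8.45
position: [0.5529, 0.2922, 0.2156]
orientation: [-0.478, 0.526, 0.467, 0.526]
wrist_force: [0.7, 1.1, -1.1]
opening: 0.599
t: 8.75
position: [0.5646, 0.3479, 0.2142]
orientation: [-0.479, 0.525, 0.469, 0.524]
wrist_force: [-0.9, -1.3, -0.2]
opening: 0.598
t 8.75 pos [0.5646 0.3479 0.2142] open 0.598 F [-0.9 -1.3 -0.2] off [0.1332 0.0031 0.0028] spin 0.008
```

View pics/g2.png

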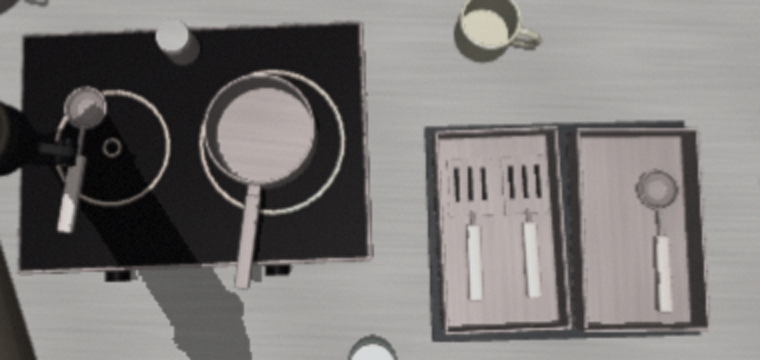

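The turner lies flat in its bin, beside the old one (at 475,230). Now the spoon.

```bash
python3 -m inch '{"offset":[[0.035,0.003,0.003],[0.075,0.003,0.003],[0.105,0.003,0.003],[0.125,0.003,0.003],[0.133,0.003,0.003],[0.133,0.003,0.003]],"spin":[0,0,0,0,0,0],"jaw":[60,60,60,60,60,60]}' 60
python3 -m inch '{"offset":[[0,0,0],[0,0,0],[0,0,0],[0,0,0],[0,0,0],[0,0,0]],"spin":[0,0,0,0,0,0],"jaw":[0,0,0,0,0,0]}' 60
python3 -m inch '{"offset":[[-0.03,0,0],[-0.07,0,0],[-0.11,0,0],[-0.14,0,0],[-0.14,0,0]],"spin":[0,0,0,0,0],"jaw":[0,0,0,0,0]}' 60
python3 -c "
from h import *
far(.4925,-.3577,.22,2.5)"
```

```text
t: 9.4
position: [0.5637, 0.3447, 0.0808]
orientation: [-0.479, 0.527, 0.467, 0.524]
wrist_force: [0.8, 0.5, -0.6]
opening: 0.6
t: 10.0
position: [0.5646, 0.3451, 0.0826]
orientation: [-0.479, 0.526, 0.467, 0.525]
wrist_force: [-0.8, -0.8, 7.2]
opening: 0.19
t: 10.5
position: [0.5656, 0.3485, 0.2286]
orientation: [-0.479, 0.523, 0.466, 0.529]
wrist_force: [0.5, 0.7, -0.4]
opening: 0.19
t 10.5 pos [0.5656 0.3485 0.2286] open 0.19 F [ 0.5  0.7 -0.4] off [ 0.0126 -0.0023 -0.71  ] spin -0.15
```

```bash
python3 -m inch '{"offset":[[0.001,0,-0.03],[0.002,0,-0.075],[0.003,0,-0.12],[0.004,0,-0.165],[0.005,0,-0.21],[0.006,0,-0.255],[0.007,0,-0.3],[0.008,-0.001,-0.345],[0.009,-0.001,-0.39],[0.01,-0.001,-0.435]],"spin":[0,0,0,0,0,-0.03,-0.06,-0.09,-0.12,-0.15],"jaw":[0,0,0,0,0,0,0,0,0,0]}'
python3 -c "
from h import *
far(.4925,-.3577,.22,2.5)"
```

```text
t: 11.5
position: [0.5195, -0.0858, 0.2206]
orientation: [0.517, -0.486, -0.505, -0.491]
wrist_force: [0.4, -0.6, -1.3]
opening: 0.189
t 11.5 pos [ 0.5195 -0.0858  0.2206] open 0.189 F [ 0.4 -0.6 -1.3] off [ 0.0022  0.0392 -0.2704] spin 0.001
```

```bash
python3 -m inch '{"offset":[[0,0.006,-0.04],[0,0.012,-0.085],[0,0.018,-0.13],[0,0.024,-0.175],[0,0.03,-0.215],[0,0.035,-0.25],[0,0.039,-0.27],[0,0.039,-0.27],[0,0.039,-0.27]],"spin":[0,0,0,0,0,0,0,0,0],"jaw":[0,0,0,0,0,0,0,0,0]}'
python3 -c "
from h import *
far(.4925,-.3577,.038,2.5)"
```

```text
t: 12.4
position: [0.4922, -0.3569, 0.2214]
orientation: [0.517, -0.486, -0.505, -0.491]
wrist_force: [-0.3, 1.4, -1.7]
opening: 0.191
t 12.4 pos [ 0.4922 -0.3569  0.2214] open 0.191 F [-0.3  1.4 -1.7] off [0.1834 0.0027 0.0005] spin 0.0
```

```bash
python3 -m inch '{"offset":[[0.035,0.003,0],[0.075,0.003,0],[0.115,0.003,0],[0.15,0.003,0],[0.173,0.003,0],[0.183,0.003,0],[0.183,0.003,0]],"spin":[0,0,0,0,0,0,0],"jaw":[0,0,0,0,0,0,0]}'
python3 -m inch '{"offset":[[0,0,0],[0,0,0],[0,0,0],[0,0,0]],"spin":[0,0,0,0],"jaw":[40,40,40,40]}'
python3 -m inch '{"offset":[[-0.03,0,0],[-0.07,0,0],[-0.11,0,0],[-0.15,0,0],[-0.18,0,0]],"spin":[0,0,0,0,0],"jaw":[40,40,40,40,40]}'
python3 -c "
from h import *
far(.4924,.115,.22,-4.6)"
```

```text
t: 13.1
position: [0.4921, -0.3563, 0.0373]
orientation: [0.516, -0.486, -0.506, -0.491]
wrist_force: [0.2, 0.3, 0.1]
opening: 0.188
t: 13.5
position: [0.4936, -0.3578, 0.0394]
orientation: [0.518, -0.486, -0.505, -0.491]
wrist_force: [0.1, -3.8, 6.9]
opening: 0.403
t: 14.0
position: [0.4906, -0.3562, 0.2226]
orientation: [0.519, -0.485, -0.504, -0.492]
wrist_force: [0.9, -0.3, -0.5]
opening: 0.399
t 14.0 pos [ 0.4906 -0.3562  0.2226] open 0.399 F [ 0.9 -0.3 -0.5] off [-0.001  -0.0234  0.4706] spin 0.126
```

```bash
python3 -m inch '{"offset":[[0,-0.002,0.04],[0,-0.004,0.085],[0,-0.006,0.135],[0,-0.009,0.185],[0,-0.011,0.235],[0,-0.014,0.285],[0,-0.016,0.335],[0,-0.019,0.385],[0,-0.021,0.435],[0,-0.023,0.47]],"spin":[0,0,0,0,0,0.03,0.06,0.09,0.126,0.126],"jaw":[60,60,60,60,60,60,60,60,60,60]}'
python3 -m inch '{"offset":[[0,0,0.0],[0,0,0.0]],"spin":[0,0],"jaw":[60,60]}'
python3 - <<'E'
from h import *
far(.4924,.115,.1105,-4.6)
p=get_image("top"); cv2.imwrite("pics/g3.png",cv2.resize(p["image"][140:320,140:520],None,fx=2,fy=2,interpolation=cv2.INTER_CUBIC))
E
```

```text
t: 15.0
position: [0.491, 0.1185, 0.2197]
orientation: [-0.487, 0.515, 0.474, 0.523]
wrist_force: [0.4, -0.6, 0.4]
opening: 0.598
t: 15.2
position: [0.4903, 0.1197, 0.2199]
orientation: [-0.488, 0.514, 0.475, 0.522]
wrist_force: [-0.1, -1.1, -0.2]
opening: 0.599
t 15.2 pos [0.4903 0.1197 0.2199] open 0.599 F [-0.1 -1.1 -0.2] off [ 1.094e-01 -1.000e-04 -4.100e-03] spin 0.006
```

View pics/g3.png

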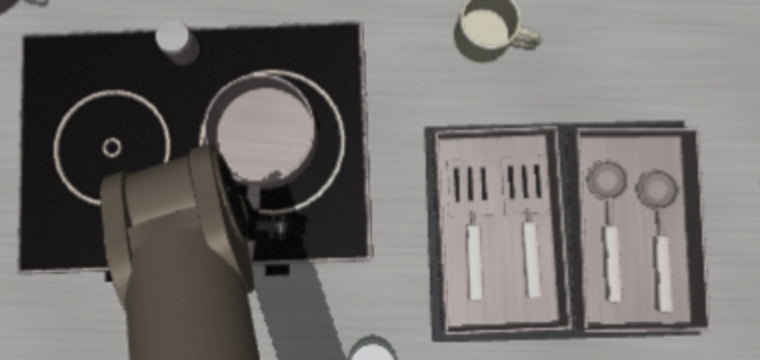

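Both utensils lie flat inside their bins and the small ring is clear. Now to grip the pan handle gently.

```bash
python3 -m inch '{"offset":[[0.03,0,-0.004],[0.06,0,-0.004],[0.085,0,-0.004],[0.1,0,-0.004],[0.109,0,-0.004],[0.109,0,-0.004]],"spin":[0,0,0,0,0,0],"jaw":[60,60,60,60,60,60]}' 25
python3 -m inch '{"offset":[[0,0,0],[0,0,0],[0,0,0],[0,0,0],[0,0,0],[0,0,0],[0,0,0]],"spin":[0,0,0,0,0,0,0],"jaw":[0,0,0,0,0,0,0]}' 25
python3 - <<'E'
from h import *
p=get_image("top"); far(.5,.12,.1105,-4.6)
cv2.imwrite("pics/c4.png",cv2.resize(p["image"][145:290,145:335],None,fx=4,fy=4,interpolation=cv2.INTER_CUBIC))
E
```

```text
t: 15.85
position: [0.492, 0.1117, 0.1102]
orientation: [-0.486, 0.516, 0.473, 0.523]
wrist_force: [-0.6, 0.2, 0.7]
opening: 0.597
t: 16.55
position: [0.4927, 0.1121, 0.1112]
orientation: [-0.487, 0.515, 0.473, 0.523]
wrist_force: [-1.0, -0.0, 6.9]
opening: 0.207
t 16.6 pos [0.4927 0.1121 0.1111] open 0.207 F [-1.3  0.3  6.2] off [ 0.0007 -0.0067  0.0084] spin 0.002
```

View pics/c4.png

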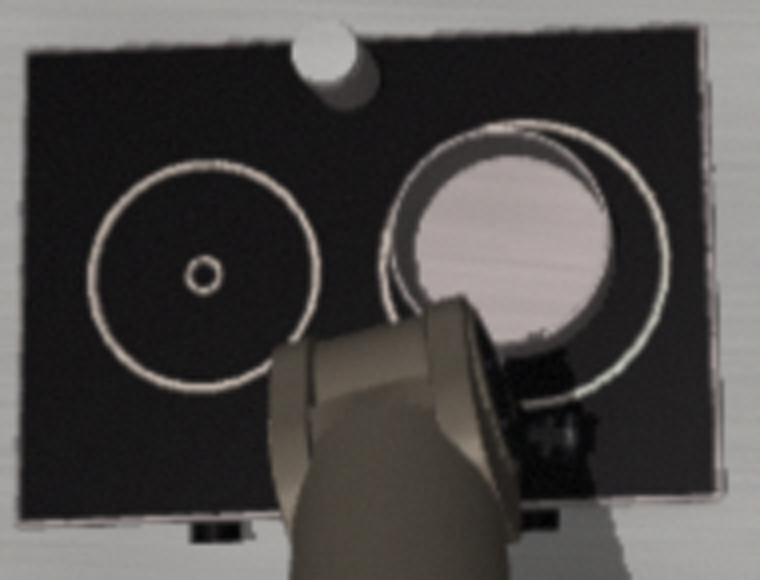

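Jaws hold the handle (opening 0.207, about 18 mm) and the pan hasn't moved (rim centre about 498,240). Next, the slide, including any tool tilt.

```bash
python3 - <<'E'
from h import *
p=get_image("top"); f=lambda x,y:((x+.5)/4-.5+145,(y+.5)/4-.5+145)
print("floor disc",atz(p,f(512,250),.063),[atz(p,f(*q),.063)[:2].tolist() for q in((413,250),(611,250))])
q=get_obs()["position"]; far(q[0]-.016,q[1]+.203,q[2],-4.6)
print(get_obs()["orientation"])
E
```

```text
floor disc [0.6122 0.1071 0.063 ] [[0.6105, 0.172], [0.6139, 0.0423]]
t 16.65 pos [0.4927 0.1121 0.1112] open 0.206 F [-1.3 -0.3  5.8] off [-0.0017  0.0319  0.2011] spin 0.002
[-0.48672664  0.51544082  0.47312229  0.52304229]
```

```bash
python3 -m inch '{"offset":[[0,0.001,0.006],[0,0.003,0.016],[0,0.004,0.028],[0,0.006,0.04],[0,0.008,0.052],[-0.001,0.01,0.064],[-0.001,0.012,0.076],[-0.001,0.014,0.088],[-0.001,0.016,0.098],[-0.001,0.016,0.102]],"spin":[0,0,0,0,0,0,0,0,0,0],"jaw":[0,0,0,0,0,0,0,0,0,0]}' 25
python3 -c "
from h import *
far(.4767,.3151,.1112,-4.6)"
```

```text
t: 17.65
position: [0.4842, 0.2166, 0.1112]
orientation: [-0.487, 0.515, 0.474, 0.522]
wrist_force: [0.3, -4.9, 2.5]
opening: 0.202
t 17.65 pos [0.4842 0.2166 0.1112] open 0.202 F [ 0.3 -4.9  2.5] off [-0.0008  0.015   0.0976] spin 0.003
```

```bash
python3 -m inch '{"offset":[[0,0.001,0.006],[0,0.003,0.016],[0,0.004,0.028],[0,0.006,0.04],[0,0.008,0.052],[-0.001,0.01,0.064],[-0.001,0.012,0.076],[-0.001,0.014,0.088],[-0.001,0.015,0.095],[-0.001,0.015,0.098]],"spin":[0,0,0,0,0,0,0,0,0,0],"jaw":[0,0,0,0,0,0,0,0,0,0]}' 25
python3 -m inch '{"offset":[[0,0,0],[0,0,0]],"spin":[0,0],"jaw":[0,0]}' 25
python3 - <<'E'
from h import *
p=get_image("top"); far(.4767,.3151,.1112,-4.6)
cv2.imwrite("pics/c5.png",cv2.resize(p["image"][145:290,145:335],None,fx=4,fy=4,interpolation=cv2.INTER_CUBIC))
E
```

```text
t: 18.65
position: [0.4761, 0.3166, 0.1113]
orientation: [-0.487, 0.515, 0.474, 0.522]
wrist_force: [-2.5, -3.5, 2.3]
opening: 0.207
t: 18.85
position: [0.4762, 0.3165, 0.1113]
orientation: [-0.487, 0.515, 0.474, 0.522]
wrist_force: [-0.8, -0.5, -0.8]
opening: 0.206
t 18.9 pos [0.4761 0.3165 0.1112] open 0.203 F [-0.9 -0.7 -0.8] off [ 0.0001 -0.0007 -0.0013] spin 0.005
```

View pics/c5.png

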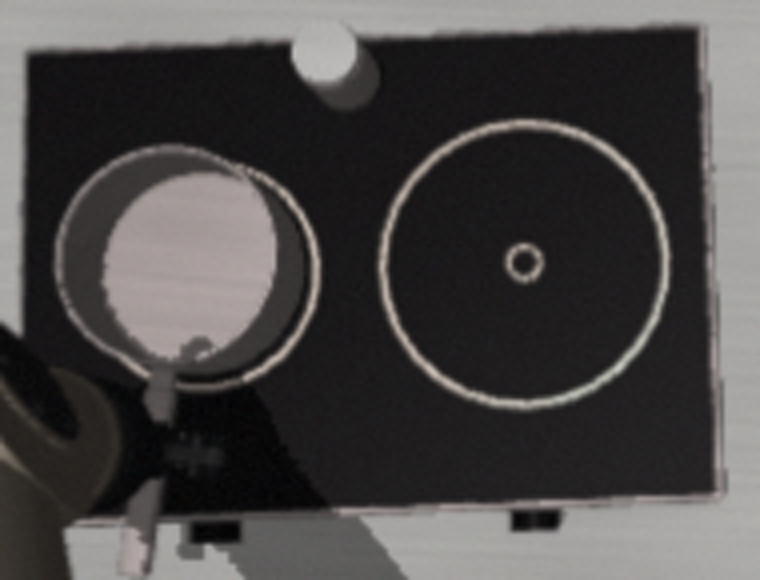

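```bash
python3 - <<'E'
from h import *
p=get_image("top"); a=np.linspace(0,2*np.pi,361)
# predicted extreme rim pixels (crop scale) for pan centred at c
for c in((.591,.309),(.581,.309),(.591,.319)):
    q=np.array([proj(p,(c[0]+.068*np.cos(t),c[1]+.068*np.sin(t),.145)) for t in a]); q=(q+.5-145)*4-.5
    print(c,"L",q[:,0].min().round(1),"R",q[:,0].max().round(1),"T",q[:,1].min().round(1),"B",q[:,1].max().round(1))
E
```

```text
(0.591, 0.309) L 55.3 R 277.5 T 148.1 B 368.9
(0.581, 0.309) L 54.0 R 276.5 T 164.0 B 385.5
(0.591, 0.319) L 39.1 R 261.2 T 147.6 B 368.5
```

Predicted edges for a centred pan (left 55, top 148) match the observed ones (55, 145), so it is within about 2 mm. Releasing.

```bash
python3 -m inch '{"offset":[[0,0,0],[0,0,0],[0,0,0],[0,0,0],[0,0,0]],"spin":[0,0,0,0,0],"jaw":[30,50,60,60,60]}' 25
python3 -m inch '{"offset":[[-0.02,0,0],[-0.06,0,0],[-0.1,0,0],[-0.14,0,0],[-0.15,-0.0,0.04],[-0.15,0,0.08],[-0.15,0,0.12],[-0.15,0,0.16],[-0.15,0,0.18],[-0.15,0,0.18]],"spin":[0,0,0,0,0,0,0,0,0,0],"jaw":[60,60,60,60,60,60,60,60,60,60]}'
python3 - <<'E'
from h import *
p=get_image("top")
cv2.imwrite("pics/c6.png",cv2.resize(p["image"][135:320,140:520],None,fx=2,fy=2,interpolation=cv2.INTER_CUBIC))
E
```

```text
t: 19.45
position: [0.4762, 0.3167, 0.1113]
orientation: [-0.487, 0.515, 0.474, 0.522]
wrist_force: [0.4, 0.8, 0.2]
opening: 0.6
t: 20.45
position: [0.4849, 0.5009, 0.2595]
orientation: [-0.488, 0.514, 0.476, 0.521]
wrist_force: [-0.5, 0.4, -0.2]
opening: 0.6
```

View pics/c6.png

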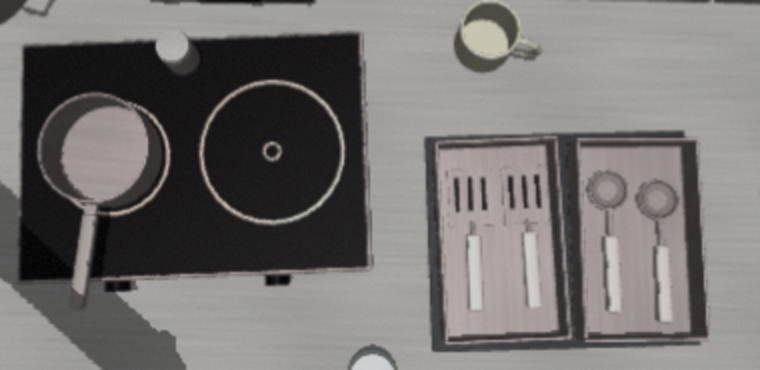

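The pan rim's left and top edges (159, 181.5 in the full image) match a centred pan (158.8, 182). The utensils are in their bins, the shaker and mug have not moved, and the arm is clear.

```bash
python3 -c "
from cell import *
print(close_job())"
```

```text
the job is handed in; nothing more can be done
None
```

The job is handed in after about 20.5 s of the 67 s. The turner is in the turner bin, the spoon is in the spoon bin, and the saucepan stands on the small ring. No verdict is reported.

- **Utensils:** the last top picture shows both lying flat inside their bins, next to the ones already there.
- **Saucepan:** I gripped it by the handle at 25 N and slid it across the glass. The tool stayed within 1 mm of its height in every reading. After release, the rim's left and top edges were within about 2 mm of where a centred pan's would be; the limit is 15 mm.
- **Bystanders:** the shaker and the mug show no movement in the pictures, and the arm is clear of everything.
- **Off plan:** as the jaws opened to release the turner, the wrist briefly read about 28 N sideways. A finger probably pressed the bin wall. That is below the 40 N limit, but forces are only read at the end of each move, so a higher peak in between could have been missed. I placed the spoon nearer the middle of its bin, where the sideways force stayed under 4 N.

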